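# Reset the tripped feeder breaker

### The arm

A 7-joint arm with a two-finger parallel gripper is mounted at the origin on the work surface. World frame = base frame: x ahead of the robot, y to its left, z up, the work surface at z = 0. Lengths are in m, angles in degrees, forces in N, time in s.
With the tool pointing down it reaches from about 0.425 to 1.025 m from the base axis. Payload 3.6 kg.
Tool frame: the origin (TCP) lies midway between the tips of the shut fingers; the grasp point (between the pads) lies 19 mm behind it; z points along the fingers, y is the direction in which the jaws open and shut (so a half turn about z gives the same grasp; the last joint's range is limited). The gripper opens to 85 mm and grips with 20 to 120 N. Pads are 22 mm wide; open, the fingers measure 114 mm over their backs; the gripper's body (76 mm by 85 mm) begins 54 mm behind the grasp point. The pads swing forward as they close: fully open they stand 13 mm farther back than shut.
Start: joints at [71.419, 33.873, 2.773, 92.16, -1.908, 54.013, -1.931], TCP at [0.166, -0.706, 0.231] pointing down, gripper open.
Joint ranges: [-153.93, 153.93], [-27.13, 128.08], [-72.61, 78.16], [10.71, 143.7], [-87.88, 267.88], [4.46, 118.87], [-176.78, 176.78]. Speed limits (degrees/s): [147.25, 147.25, 180, 180, 180, 180, 180].

### API

Orientations are given as a 3x3 rotation matrix whose columns are the frame's x, y, z axes.
In Python, from bench import r, cams, ticket gives the robot as it stands.
- The arm moves only by the shell command python3 -m crank 'ROWS' [OPENING]. ROWS is a JSON object of lists of equal length, an entry for each row: "slide": the shift along the world's x, y, z in m, a list of three; "rot": the turn, a rotation vector about the world's x, y, z in degrees, a list of three. In form: {"slide": [[dx, dy, dz], ...], "rot": [[ax, ay, az], ...]}. A call has 1 to 20 rows; each row is the pose to reach, as a shift and turn from the pose measured when the call began; what a row does not reach only later rows make up. A row lasts 1/10 s, in which the tool goes at most 50 mm and 8.59 degrees, less where a joint would pass 70% of its speed; a pose out of reach is approached as far as the arm can. A call with a gripper value outside its range is refused whole. OPENING is the opening, from 0 (shut) to 1 (fully open), set as the call begins (- or left out, the last holds). The fingers move at their own pace and stop on an object; the grip force is fixed at half the most. Time passes only in rows, so rows that repeat a pose let the fingers close. It gives the time, the measured TCP pose, the force and the opening at its end, in the units of the state.
- r.read_state(): the state, without advancing time (a new reading comes with each control period).
- cams.snapshot(name): name is "scene" or "side" or "wrist"; returns a dict with "image" (480x640x3 uint8, red, green, blue), "z_map" (480x640 float32, m along the optical axis (not along the pixel's ray), 0 where there is no reading), "intrinsics" (3x3 intrinsics, pixels), "origin" and "rotation" of the camera in the world; the wrist camera has in their place "mount" (4x4, takes a point from camera to tool coordinates, whose origin is the TCP and whose axes are the flange's). Camera axes: x right, y down, z forward; pixel columns grow to the right and rows downward; lengths in m; the calibration is good to about 2 mm. The wrist camera is an equidistant fisheye: a pixel r from the principal point sees the ray r / f radians off the axis. A picture is of the moment at which its call begins: read the wrist's pose just before it.
- ticket.sign_off(): hands the job in, once; it reports no verdict.
The state is a dict: "t": time; "qpos": joint angles; "qd": joint speeds; "joint_torque": joint torques, N m; "tool_pos": TCP position; "tool_rot": TCP orientation; "force": force on the tool from outside, world axes, zero at the start; "moment": the same for the moment, N m; "grip_width": finger opening in m.
Only numpy, scipy, OpenCV 4.12 (cv2) and the standard library are available. Lean on these libraries where they do the work, as an engineer would, in place of code of your own. Each camera call takes 0.05 s, during which the arm holds its last target.

### The job

One of the four breakers on the rack power panel has tripped: its handle stands about midway instead of leaning to one side. Reset it as usual: with a fingertip push its handle all the way over to OFF, towards the panel's long bottom edge nearest the robot, until it snaps there, then push it back past the middle until it snaps to ON, away from the robot. Only push the handle, never pinch or force it, and leave the other three breakers and everything lying about as they are.

Things in the scene. Friction and masses are not known exactly. Their poses are not given: they have to be found in the camera images.
- panel: 19-inch power panel lying on its back, fixed: grey faceplate 482 (y) x 177 mm (x), top 93 mm above the bench. Origin on the bench under its centre; x points to its top edge (ON side, away from the robot), z up. Four dark breaker noses in a row, 78 mm apart in y, each 62 (x) x 74 mm, flat tops 102 mm up. At the y ends a meter 6 mm high, lamps 14 mm, grab bars 37 mm above the plate
- handle_tripped (a joint): handle angle (rad) of the tripped breaker; starts midway, near +0.12, where a latch blocks it from ON until it has once been at OFF. 0 = upright, + leans to the panel's +x (ON), - to its -x (OFF); rests at about +0.5 (ON) or -0.5 (OFF), its stops. Its spring resists with about 7 N at the tip there, less towards 0, and, past 0, carries it on by itself
- tip_tripped (a point): middle of the top end of that pale handle: a paddle 22 mm wide (y), 13 mm thick (x) at its top, 11 mm below; 48 mm from its pivot, standing 34 mm out of the nose when upright. z points along the handle, outwards
- handle_spare (a joint): handle angle (rad) of a breaker that is OFF (spare feeder) and stays OFF; same make and same values as handle_tripped. Which of the four places it has varies
- tip_spare (a point): middle of the top end of that handle, as tip_tripped
- handle_on1 (a joint): handle angle (rad) of a breaker that is ON and stays ON; same make and same values as handle_tripped. Which of the four places it has varies
- tip_on1 (a point): middle of the top end of that handle, as tip_tripped
- handle_on2 (a joint): handle angle (rad) of another breaker that is ON and stays ON; same make and same values as handle_tripped. Which of the four places it has varies
- tip_on2 (a point): middle of the top end of that handle, as tip_tripped
- pivot_tripped (a point): point on the pivot axis of the tripped breaker's handle, 88 mm above the bench, 14 mm below the nose's top, midway across the handle; fixed. Its axes are the panel's, the handle swings about y
- module_a: loose metal transceiver module 14 x 58 x 12 mm lying on the faceplate beside the noses, near the panel's top edge, long side along the row; origin under its body
- module_b: a second such module, beside module_a
- shroud: loose dark U-shaped plastic terminal cover 60 x 26 x 18 mm lying on the faceplate's -y end; origin under its middle
- multimeter: loose hand multimeter 170 x 80 x 47 mm lying left of the panel; origin under its middle
- screwdriver: loose screwdriver lying on the bench right of the panel; origin under its middle, x along it
- bolt_tray: loose grey two-part tray of rack bolts 100 x 130 x 32 mm right of the panel; origin under its middle

How it is judged (in metres and radians):
On the way, in this order (a step that is already met when the one before it is completed fails the run):
1. the tripped breaker's handle has snapped to OFF (value of joint handle_tripped below -0.42 rad), for 0.15 s.
2. the handle has snapped back to ON (value of joint handle_tripped above 0.42 rad), for 0.15 s.
At the end, for the whole second after the job is handed in: The tripped breaker's handle, having been at OFF, rests at ON (joint above 0.42 rad); the other three handles are where they were (within 0.08 rad of rest) and every loose thing is within 15 mm of its start (value of joint each of handle_tripped, handle_on1, handle_on2 above 0.42 rad and velocity of joint handle_tripped between -0.2 and 0.2 rad/s and value of joint handle_spare below -0.42 rad and distance of each of module_a, module_b, shroud, multimeter, screwdriver, bolt_tray from where it was at the start of the episode below 0.015 m); the robot touches nothing.
It fails at once if another breaker's handle was moved towards its other position (0.2 rad or more) (value of joint handle_spare above -0.3 rad or value of joint any of handle_on1, handle_on2 below 0.3 rad).
It fails at once if a handle was pinched or forced (more than 30 N between the fingers and a handle) (contact force between the fingers and handle_tripped above 30 N or contact force between the fingers and handle_spare above 30 N or contact force between the fingers and handle_on1 above 30 N or contact force between the fingers and handle_on2 above 30 N).
It fails at once if a loose thing was lifted, carried or knocked away (moved 15 mm or more) (distance of any of module_a, module_b, shroud, multimeter, screwdriver, bolt_tray from where it was at the start of the episode above 0.015 m).
It fails at once if a handle was pushed with the arm or the gripper's body instead of the fingers (over 2 N) (contact force between the arm and handle_tripped above 2 N or contact force between the arm and handle_spare above 2 N or contact force between the arm and handle_on1 above 2 N or contact force between the arm and handle_on2 above 2 N).
It also fails if it takes over 35 s, if anything falls off the work surface, if the arm or the gripper's body presses on something with over 40 N, if the wrist force passes 120 N, or if a joint passes its speed limit or range.

## Working session

There is one attempt and no reset: what is moved stays moved. The work goes in short steps, Python scripts to look and compute and a shell command to move; the robot and the scene stay as the last step left them, time stands still between calls to the robot, and variables do not carry over. Pictures are saved under pics/ and viewed, and the job is handed in when it is done.

```bash
ls; mkdir -p pics; python3 - <<'E'
from bench import r,cams,ticket
import cv2,numpy as np
s=r.read_state();print(s)
for n in("scene","side"):
    d=cams.snapshot(n);cv2.imwrite(f"pics/{n}0.png",d["image"][:,:,::-1]);np.savez(f"{n}0.npz",**d)
    print(n,d["intrinsics"],d["origin"],d["rotation"])
E
```

```text
pics
{'t': 0.0, 'qpos': array([71.41938492, 33.92643804,  2.76550536, 92.23741675, -1.90785737,
       54.0135842 , -1.93165492]), 'qd': array([-0.06548608, -0.0279288 , -0.02966987,  0.01291524,  0.04561239,
       -0.03228701,  0.00994102]), 'joint_torque': array([ 3.44883256e-04, -5.48687696e+01,  1.54683206e+00, -1.98125285e+01,
        9.41877253e-03,  8.85597488e-03,  2.31106782e-06]), 'tool_pos': array([ 0.1656754 , -0.70494792,  0.23012458]), 'tool_rot': array([[ 9.73463730e-01,  2.28840480e-01, -6.33465963e-04],
       [ 2.28841329e-01, -9.73461242e-01,  2.20363082e-03],
       [-1.12374628e-04, -2.29011787e-03, -9.99997371e-01]]), 'force': array([-0.50127454,  0.30709815,  0.42301862]), 'moment': array([-0.02531312,  0.01551289,  0.02233399]), 'grip_width': 0.0853372227348549}
scene [[445.5501416    0.         319.50979314]
 [  0.         445.5501416  244.41694236]
 [  0.           0.           1.        ]] [1.48891727 0.47646432 0.89277204] [[-0.40638146  0.53886421 -0.73788852]
 [ 0.91348832  0.22208443 -0.34090701]
 [-0.01982904 -0.81259084 -0.58249716]]
side [[456.888279     0.         312.43686161]
 [  0.         456.888279   237.22740774]
 [  0.           0.           1.        ]] [ 0.44705419 -0.743988    0.97453365] [[ 0.99753043 -0.047306    0.05191524]
 [-0.06988961 -0.74184406  0.66692041]
 [ 0.00696368 -0.66890174 -0.74331822]]
```

View pics/scene0.png

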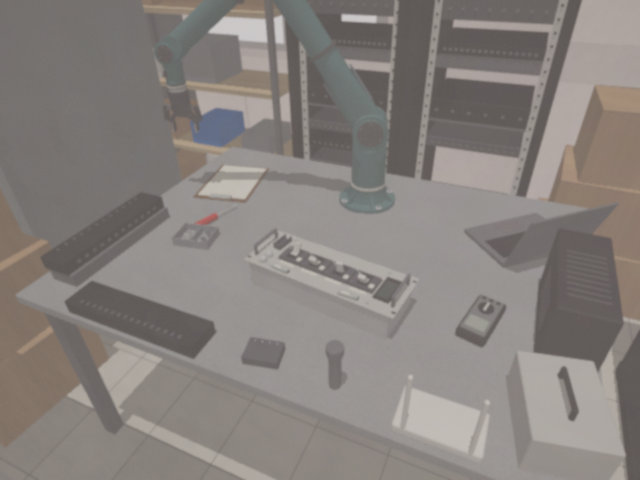

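View pics/side0.png

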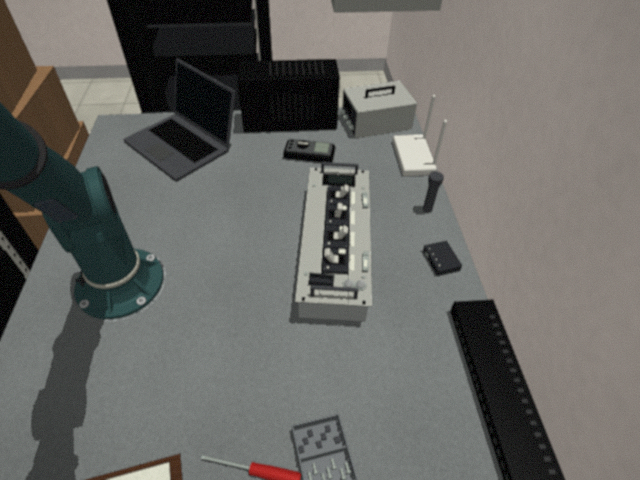

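The scene view shows the panel at about (330,280) with its four handles in a row. The side view shows it at (337,240). I'll zoom in on both.

```bash
cat > h.py <<'E'
import numpy as np,cv2
def ray(d,u,v):
    K=d["intrinsics"];R=d["rotation"]
    w=R@np.array([(u-K[0,2])/K[0,0],(v-K[1,2])/K[1,1],1]);return d["origin"],w
def onplane(d,u,v,z):
    o,w=ray(d,u,v);return o+w*(z-o[2])/w[2]
def proj(d,p):
    c=d["rotation"].T@(np.asarray(p)-d["origin"]);K=d["intrinsics"];return K[0,0]*c[0]/c[2]+K[0,2],K[1,1]*c[1]/c[2]+K[1,2]
def tri(rs):
    A=np.zeros((3,3));b=np.zeros(3)
    for o,w in rs:
        w=w/np.linalg.norm(w);M=np.eye(3)-np.outer(w,w);A+=M;b+=M@o
    return np.linalg.solve(A,b)
E
python3 - <<'E'
import cv2
a=cv2.imread("pics/scene0.png")[225:330,235:425];cv2.imwrite("pics/sc_z.png",cv2.resize(a,None,fx=4,fy=4,interpolation=cv2.INTER_CUBIC))
a=cv2.imread("pics/side0.png")[155:325,285:385];cv2.imwrite("pics/si_z.png",cv2.resize(a,None,fx=3.5,fy=3.5,interpolation=cv2.INTER_CUBIC))
E
```

```text
(no output)
```

View pics/sc_z.png

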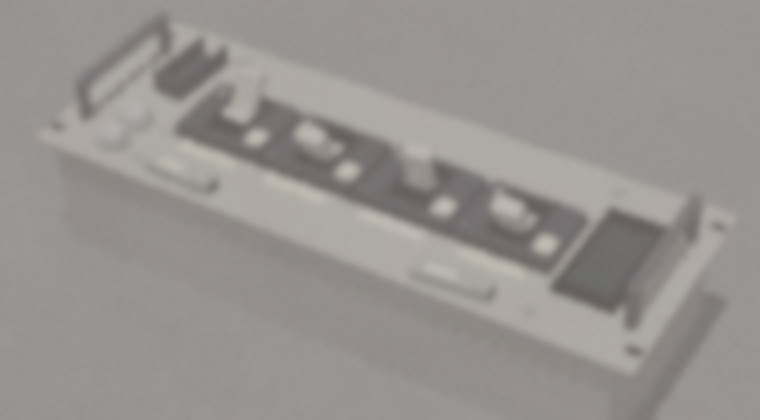

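View pics/si_z.png

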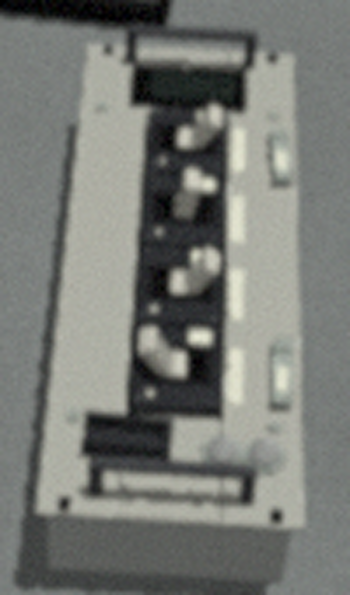

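In the side zoom (right = ON), handle 1 at the bottom, around (160,350), leans left, so it is OFF, the spare. Handles 2 (200,270) and 4 (205,125) lean right, so they are ON. Handle 3, around (195,190), stands about midway, so it's the tripped one, at roughly panel y=+39 mm. Next I'll measure the plate corners.

```bash
python3 - <<'E'
import numpy as np
from h import *
si=dict(np.load("side0.npz"));sc=dict(np.load("scene0.npz"))
S={"TL":(88,45),"TR":(295,55),"BL":(36,515),"BR":(305,525)}
for k,(a,b) in S.items(): print(k,onplane(si,285+a/3.5,155+b/3.5,.093).round(4))
C={"BR(-y,+x)":(38,135),"TR(+y,+x)":(632,375),"TL(+y,-x)":(738,215),"BL":(165,15)}
for k,(a,b) in C.items(): print(k,onplane(sc,235+a/4,225+b/4,.093).round(4))
# side nose outline corners z .102
for a,b in [(150,108),(228,108),(132,410),(222,413)]: print("nose",onplane(si,285+a/3.5,155+b/3.5,.102).round(4))
for nm,a,b,z in [("t1",150,335,.132),("t2",207,258,.132),("t3",203,183,.135),("t4",212,115,.132)]:
    print(nm,onplane(si,285+a/3.5,155+b/3.5,z).round(4))
E
```

```text
TL [0.5213 0.3273 0.093 ]
TR [0.697  0.3031 0.093 ]
BL [ 0.4552 -0.151   0.093 ]
BR [ 0.6306 -0.1703  0.093 ]
BR(-y,+x) [ 0.6273 -0.1677  0.093 ]
TR(+y,+x) [0.6962 0.3066 0.093 ]
TL(+y,-x) [0.5192 0.3302 0.093 ]
BL [ 0.4495 -0.1573  0.093 ]
nose [0.5658 0.2332 0.102 ]
nose [0.6295 0.2292 0.102 ]
nose [ 0.5248 -0.0754  0.102 ]
nose [ 0.5862 -0.0819  0.102 ]
t1 [ 0.54   -0.0342  0.132 ]
t2 [0.5878 0.0357 0.132 ]
t3 [0.5933 0.1098 0.135 ]
t4 [0.6096 0.1884 0.132 ]
```

The plate comes out at 177 x 480 mm, as given, with its centre at about (0.576, 0.078) and yaw about -7.9°. The tripped handle is near (0.582, 0.117). I'll shut the gripper and move above it for a wrist-camera look.

```bash
python3 -m crank '{"slide":[[0.037,0.033,0.01],[0.073,0.067,0.02],[0.11,0.1,0.03],[0.147,0.133,0.04],[0.183,0.167,0.05],[0.22,0.2,0.06],[0.257,0.233,0.07],[0.293,0.267,0.075],[0.33,0.3,0.08],[0.34,0.345,0.09],[0.345,0.39,0.1],[0.35,0.435,0.1],[0.355,0.48,0.1],[0.36,0.525,0.1],[0.365,0.57,0.1],[0.37,0.615,0.1],[0.38,0.66,0.1],[0.39,0.705,0.1],[0.4,0.75,0.1],[0.41,0.79,0.1]],"rot":[[0,0,0],[0,0,-3],[0,0,-6],[0,0,-9],[0,0,-12],[0,0,-15],[0,0,-18],[0,0,-21],[0,0,-21],[0,0,-21],[0,0,-21],[0,0,-21],[0,0,-21],[0,0,-21],[0,0,-21],[0,0,-21],[0,0,-21],[0,0,-21],[0,0,-21],[0,0,-21]]}' 0
python3 - <<'E'
from bench import r,cams
import numpy as np,cv2
s=r.read_state();d=cams.snapshot("wrist")
print(s["tool_pos"],s["tool_rot"],s["t"],s["force"]);print(d["mount"],d["intrinsics"])
cv2.imwrite("pics/w1.png",d["image"][:,:,::-1]);np.savez("w1.npz",p=s["tool_pos"],R=s["tool_rot"],**d)
E
```

```text
t: 2.1
tool_pos: [0.5753, 0.0875, 0.33]
tool_rot: [[0.991, -0.134, -0.001], [-0.134, -0.991, 0.002], [-0.001, -0.002, -1.0]]
force: [0.4, -0.3, 0.6]
grip_width: 0.0004
[0.5753183  0.0875182  0.32995157] [[ 9.90989834e-01 -1.33935959e-01 -5.54662709e-04]
 [-1.33934300e-01 -9.90987379e-01  2.37022575e-03]
 [-8.67122202e-04 -2.27458127e-03 -9.99997037e-01]] 2.1 [ 0.38005505 -0.29355128  0.5937294 ]
[[-6.86889887e-04 -9.57850842e-01 -2.87265195e-01  7.30163803e-02]
 [ 9.99999595e-01 -8.25091145e-04  3.60031918e-04 -4.58301089e-04]
 [-5.81876844e-04 -2.87264831e-01  9.57851021e-01 -1.42888539e-01]
 [ 0.00000000e+00  0.00000000e+00  0.00000000e+00  1.00000000e+00]] [[371.64829954   0.         325.30822563]
 [  0.         371.64829954 231.94037403]
 [  0.           0.           1.        ]]
```

View pics/w1.png

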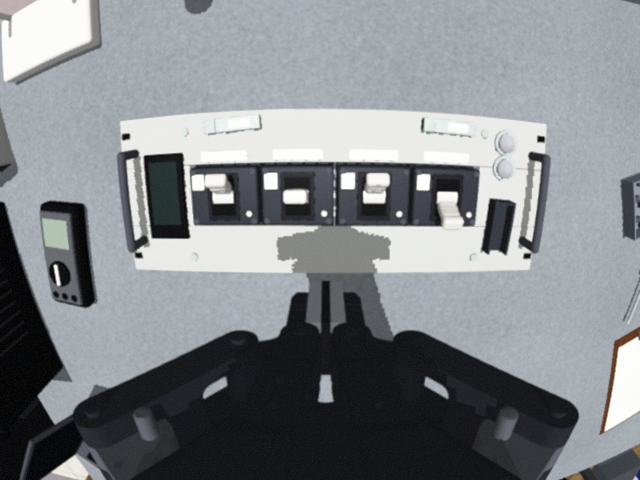

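The wrist view (up = ON, left = +y) confirms it. The handle at (295,196) is midway, those at (216,185) and (376,183) are ON, and the one at (450,212) is OFF. Both modules are at the top edge, and the shroud is at (498,226). Next: cast rays for the tripped handle and nose.

```bash
cat >> h.py <<'E'
def wray(d,u,v):
    K=d["intrinsics"];x=np.array([u-K[0,2],v-K[1,2]]);rr=np.linalg.norm(x);th=rr/K[0,0]
    c=np.r_[x/rr*np.sin(th),np.cos(th)];M=d["mount"];R=d["R"]
    return d["p"]+R@M[:3,3],R@M[:3,:3]@c
def wplane(d,u,v,z):
    o,w=wray(d,u,v);return o+w*(z-o[2])/w[2]
E
python3 - <<'E'
from h import *
d=dict(np.load("w1.npz"))
P=[wplane(d,*q,.093) for q in [(120,122),(547,123),(530,270),(138,270)]]
c=np.mean(P,0);print(np.round(P,4),c)
print([np.linalg.norm(P[i]-P[(i+1)%4]).round(4) for i in range(4)])
y=(P[0]+P[3]-P[1]-P[2]);y/=np.linalg.norm(y);x=np.array([y[1],-y[0],0]);print("yaw",np.degrees(np.arctan2(x[1],x[0])))
def loc(p):return np.round([(p-c)@x,(p-c)@y],4)
for q in [(193,164),(479,166),(478,227),(191,225)]:print("nose",loc(wplane(d,*q,.102)))
print("tip",loc(wplane(d,295,194,.136)),"tip world",wplane(d,295,194,.136))
im=d["image"][150:240,180:490];cv2.imwrite("pics/w1z.png",cv2.resize(im[:,:,::-1],None,fx=2.5,fy=2.5,interpolation=cv2.INTER_CUBIC))
E
```

```text
[[ 0.6928  0.3043  0.093 ]
 [ 0.6292 -0.1736  0.093 ]
 [ 0.4521 -0.1502  0.093 ]
 [ 0.5174  0.3258  0.093 ]] [0.57285182 0.07655154 0.093     ]
[np.float64(0.4821), np.float64(0.1786), np.float64(0.4805), np.float64(0.1768)]
yaw -7.697418364781108
nose [0.0365 0.1498]
nose [ 0.0353 -0.1505]
nose [-0.0318 -0.1558]
nose [-0.0296  0.1576]
tip [0.0094 0.0399] tip world [0.58749852 0.11486552 0.136     ]
```

View pics/w1z.png

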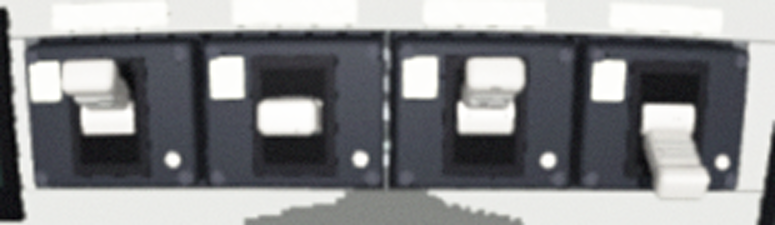

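The pivot is at about (0.581, 0.115), and panel x is about (0.991, -0.134), which already matches the tool. I'll come down on the ON side, 36 mm from the pivot, with the tips at z = 0.120.

```bash
python3 -m crank '{"slide":[[0.02,0.011,-0.02],[0.0414,0.0225,-0.06],[0.0414,0.0225,-0.1],[0.0414,0.0225,-0.14],[0.0414,0.0225,-0.17],[0.0414,0.0225,-0.19],[0.0414,0.0225,-0.2],[0.0414,0.0225,-0.21],[0.0414,0.0225,-0.21],[0.0414,0.0225,-0.21]],"rot":[[0,0,0],[0,0,0],[0,0,0],[0,0,0],[0,0,0],[0,0,0],[0,0,0],[0,0,0],[0,0,0],[0,0,0]]}'
cat > look.py <<'E'
import sys
from bench import r,cams
from h import *
s=r.read_state();d=cams.snapshot("wrist");n=sys.argv[1]
print(s["tool_pos"].round(4),s["t"],s["force"].round(1))
np.savez(n+".npz",p=s["tool_pos"],R=s["tool_rot"],**d)
e=cams.snapshot("side")["image"][155:325,285:385]
e=cv2.resize(e,None,fx=2.8,fy=2.8,interpolation=cv2.INTER_CUBIC)
w=d["image"][:,100:600][:476]
cv2.imwrite(f"pics/{n}.png",np.hstack([w,e[:476]])[:,:,::-1])
E
python3 look.py l1
```

```text
t: 3.15
tool_pos: [0.6187, 0.1198, 0.1209]
tool_rot: [[0.992, -0.124, 0.003], [-0.124, -0.992, 0.01], [0.002, -0.01, -1.0]]
force: [1.0, 0.1, 0.1]
grip_width: -0.0001
[0.6187 0.1198 0.1209] 3.15 [1.  0.1 0.1]
```

View pics/l1.png

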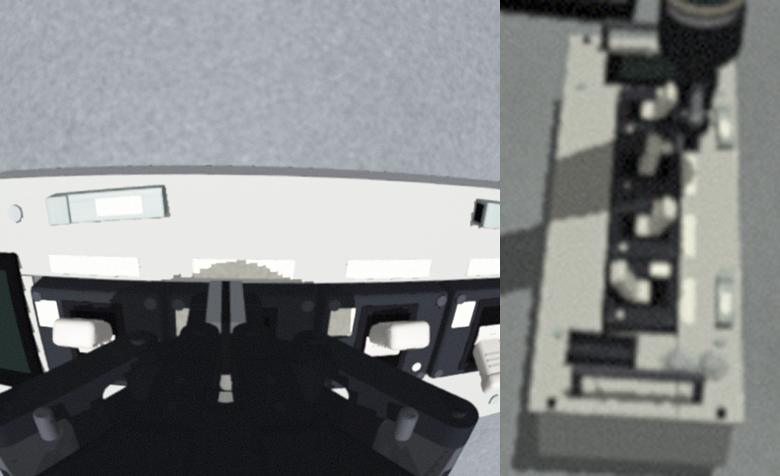

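The shut fingers are down on the ON side of the tripped handle. They sit about 8 mm too far towards +y: the finger gap is at u=226, and the midpoint between the neighbouring handles is at u=241. I'll correct that and settle.

```bash
python3 -m crank '{"slide":[[-0.001,-0.004,0],[-0.001,-0.0085,-0.001],[-0.001,-0.0085,-0.001],[-0.001,-0.0085,-0.001]],"rot":[[0,0,-0.3],[0,0,-0.6],[0,0,-0.6],[0,0,-0.6]]}'
python3 -c "
from bench import r
s=r.read_state();print(s['tool_pos'],s['qd'].round(2),s['force'])"
```

```text
t: 3.65
tool_pos: [0.618, 0.1109, 0.1205]
tool_rot: [[0.991, -0.135, 0.004], [-0.135, -0.991, 0.01], [0.003, -0.01, -1.0]]
force: [0.3, -0.0, -0.8]
grip_width: -0.0001
[0.61804533 0.11090112 0.12047123] [-0.31  0.25 -0.41 -0.07 -0.18 -0.11  0.02] [ 2.68946060e-01 -2.24356336e-04 -8.03886907e-01]
```

Now the push towards OFF, slowly, 25 mm in all.

```bash
python3 -m crank '{"slide":[[-0.004,0.0005,0],[-0.008,0.001,0],[-0.011,0.0015,0],[-0.014,0.0019,0],[-0.017,0.0023,0],[-0.020,0.0027,0],[-0.0225,0.003,0],[-0.025,0.0034,0],[-0.025,0.0034,0],[-0.025,0.0034,0]],"rot":[[0,0,0],[0,0,0],[0,0,0],[0,0,0],[0,0,0],[0,0,0],[0,0,0],[0,0,0],[0,0,0],[0,0,0]]}'
python3 look.py l2
```

```text
t: 4.65
tool_pos: [0.5926, 0.1144, 0.1203]
tool_rot: [[0.991, -0.135, 0.003], [-0.135, -0.991, 0.01], [0.002, -0.01, -1.0]]
force: [-0.5, 0.7, 0.6]
grip_width: -0.0001
[0.5926 0.1144 0.1203] 4.65 [-0.5  0.7  0.6]
```

View pics/l2.png

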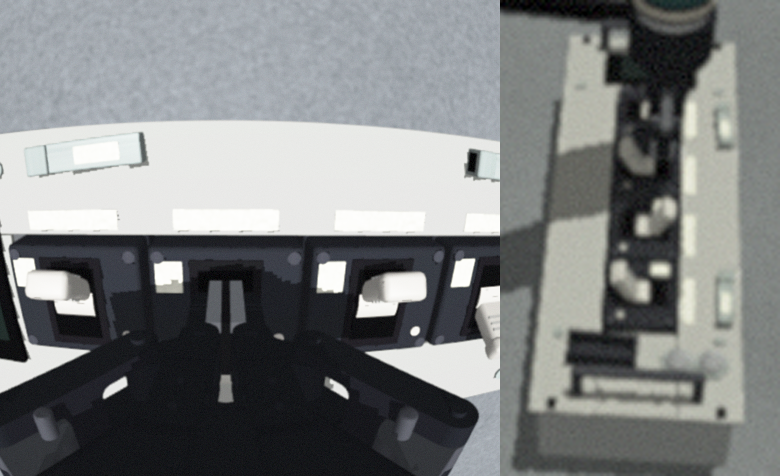

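In the side view, handle 3 at (640,155) now leans left like the spare, with no contact force left, so it has snapped to OFF. Next I'll back off, lift, cross over to the OFF side while still high, and check.

```bash
python3 -m crank '{"slide":[[0.006,-0.001,0],[0.01,-0.0014,0.01],[0.01,-0.0014,0.03],[0.01,-0.0014,0.06],[0,0,0.08],[-0.02,0.002,0.08],[-0.04,0.0045,0.08],[-0.06,0.0068,0.08],[-0.06,0.0068,0.08],[-0.06,0.0068,0.08]],"rot":[[0,0,0],[0,0,0],[0,0,0],[0,0,0],[0,0,0],[0,0,0],[0,0,0],[0,0,0],[0,0,0],[0,0,0]]}'
python3 look.py l3
```

```text
t: 5.75
tool_pos: [0.534, 0.1212, 0.2012]
tool_rot: [[0.991, -0.135, 0.006], [-0.135, -0.991, 0.01], [0.005, -0.011, -1.0]]
force: [-0.1, -0.2, 0.2]
grip_width: 0.0
[0.534  0.1212 0.2012] 5.75 [-0.1 -0.2  0.2]
```

View pics/l3.png

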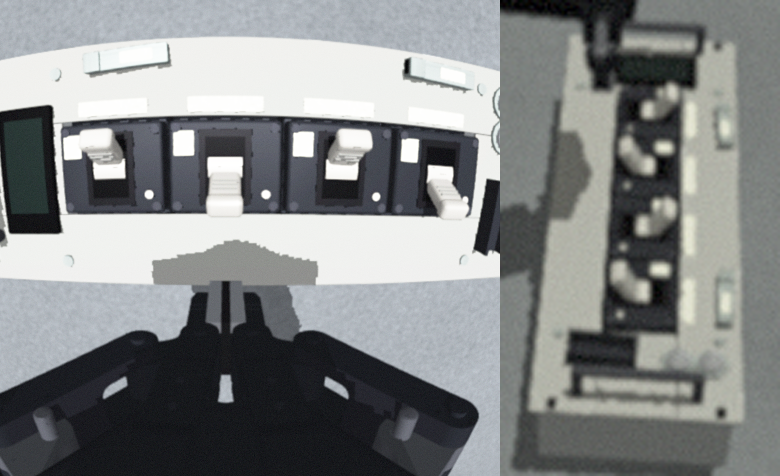

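The wrist view confirms handle 3 at (325,195) is fully OFF, matching the spare's lean, and the neighbours are unchanged. I'll descend on the OFF side.

```bash
python3 -m crank '{"slide":[[-0.007,0.001,-0.01],[-0.007,0.001,-0.03],[-0.007,0.001,-0.05],[-0.007,0.001,-0.07],[-0.007,0.001,-0.081],[-0.007,0.001,-0.081],[-0.007,0.001,-0.081]],"rot":[[0,0,0],[0,0,0],[0,0,0],[0,0,0],[0,0,0],[0,0,0],[0,0,0]]}'
python3 look.py l4
```

```text
t: 6.55
tool_pos: [0.528, 0.1221, 0.1199]
tool_rot: [[0.991, -0.136, 0.006], [-0.136, -0.991, 0.01], [0.005, -0.011, -1.0]]
force: [-0.2, 0.9, 0.6]
grip_width: -0.0001
[0.528  0.1221 0.1199] 6.55 [-0.2  0.9  0.6]
```

View pics/l4.png

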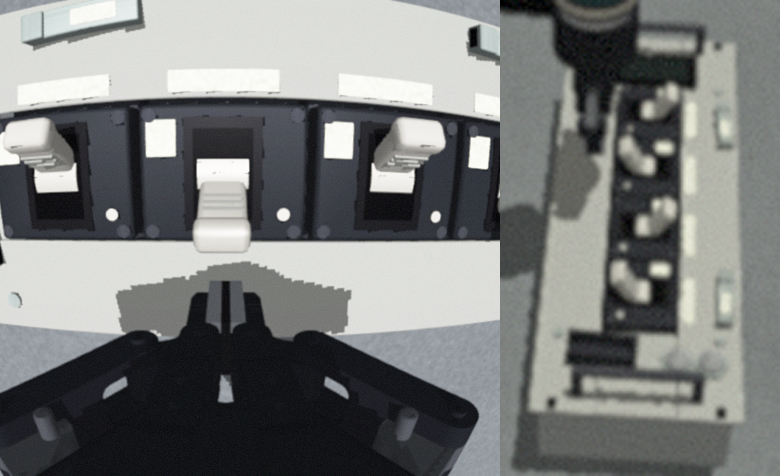

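The fingers sit clear behind the handle and centred on it. Now the push towards ON.

```bash
python3 -m crank '{"slide":[[0.006,-0.0008,0],[0.01,-0.0014,0],[0.013,-0.0018,0],[0.016,-0.0022,0],[0.019,-0.0026,0],[0.022,-0.003,0],[0.025,-0.0034,0],[0.028,-0.0038,0],[0.031,-0.0042,0],[0.034,-0.0046,0],[0.037,-0.005,0],[0.039,-0.0053,0],[0.041,-0.0056,0],[0.041,-0.0056,0],[0.041,-0.0056,0]],"rot":[[0,0,0],[0,0,0],[0,0,0],[0,0,0],[0,0,0],[0,0,0],[0,0,0],[0,0,0],[0,0,0],[0,0,0],[0,0,0],[0,0,0],[0,0,0],[0,0,0],[0,0,0]]}'
python3 look.py l5
```

```text
t: 8.15
tool_pos: [0.5697, 0.1166, 0.1206]
tool_rot: [[0.991, -0.136, 0.008], [-0.136, -0.991, 0.011], [0.006, -0.012, -1.0]]
force: [0.4, 0.4, -0.3]
grip_width: 0.0005
[0.5697 0.1166 0.1206] 8.15 [ 0.4  0.4 -0.3]
```

View pics/l5.png

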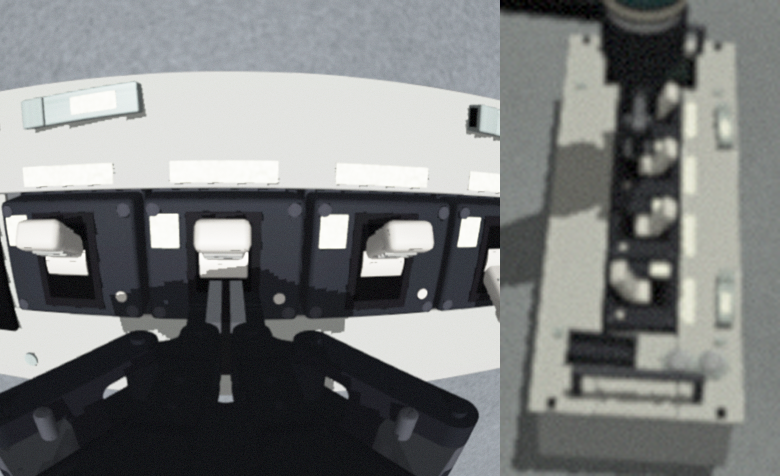

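Handle 3 at (222,238) now leans to ON, level with both of its ON neighbours. I'll back off, lift clear and do a final check.

```bash
python3 -m crank '{"slide":[[-0.006,0.001,0],[-0.012,0.0016,0.005],[-0.015,0.002,0.02],[-0.015,0.002,0.05],[-0.02,0.003,0.09],[-0.04,0.005,0.12],[-0.05,0.007,0.14],[-0.05,0.007,0.14],[-0.05,0.007,0.14],[-0.05,0.007,0.14]],"rot":[[0,0,0],[0,0,0],[0,0,0],[0,0,0],[0,0,0],[0,0,0],[0,0,0],[0,0,0],[0,0,0],[0,0,0]]}'
python3 look.py l6
```

```text
t: 9.25
tool_pos: [0.5191, 0.1233, 0.26]
tool_rot: [[0.991, -0.136, 0.007], [-0.136, -0.991, 0.01], [0.005, -0.011, -1.0]]
force: [0.5, 1.0, -0.2]
grip_width: 0.0
[0.5191 0.1233 0.26  ] 9.25 [ 0.5  1.  -0.2]
```

View pics/l6.png

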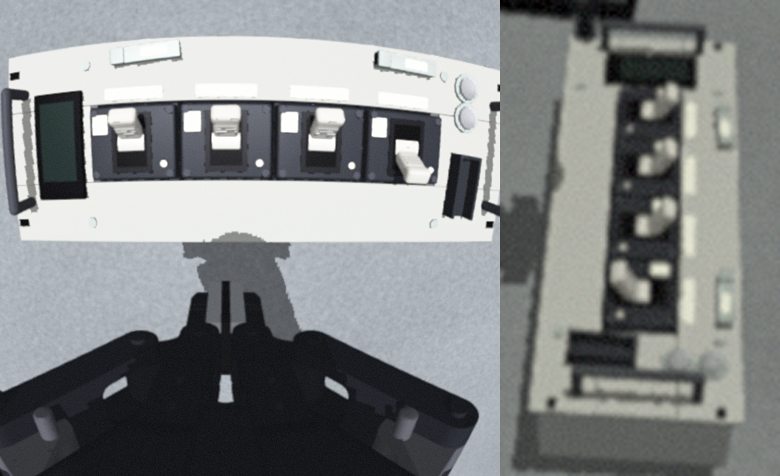

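The last view shows handles at (123,125), (226,125) and (326,125) all at ON. The spare at (413,160) is still OFF, the modules and shroud are undisturbed, and the tool is clear.

```bash
python3 -c "
from bench import ticket
print(ticket.sign_off())"
```

```text
the job is handed in; nothing more can be done
None
```

I reset the tripped breaker, the third place counting from the panel's -y end, and handed the job in at about 9.3 s. I used the shut fingertips only: I pushed the handle to OFF and saw it snap there, then pushed it from the other side until it snapped to ON.

- **Handles:** The last wrist and side pictures show that handle level with its two ON neighbours. The spare is still OFF.
- **Loose things:** The modules and shroud look unmoved in those pictures. I did not re-image the multimeter, screwdriver or tray, but the tool never went near them.
- **Forces:** The tool was clear at the end. Every force reading I took was about 1 N or less, but I took them only at the end of each move, so the peak force during the pushes was not recorded.
- **Correction on the way:** The first descent ended about 8–10 mm off to the side. I corrected that before touching the handle.

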